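# Rock the sorting gate over and feed the ball knobs to the other tray

### The job

With a fingertip, press down the raised end of the seesaw gate so that it rocks over its pivot to its other stop; then push the sliding stop fully open, so that all three wooden ball knobs roll down into the tray that the gate did not lead to at the start. Use only the fingers, leave the balls to roll by themselves without touching them, leave the jar, the beaker and the screwdriver where they are, and lift nothing.

Things in the scene. Friction and masses are not known exactly. Their poses are not given: they have to be found in the camera images.
- feeder: The sorting stand, fixed to the worktop: plywood base 560 mm wide (along its y), 8 mm thick. Origin on the worktop right below the gate's pivot; +x away from the robot, +y to its left, z up; yawed by up to 0.25 rad. It carries the feed chute, the seesaw gate, the sliding stop and the two trays below the gate's ends.
- chute_lip (a point): Middle of the lower lip of the sloping aluminium feed chute (inside width 30 mm, walls 30 mm), 142 mm above the worktop and 26 mm beyond the gate's pivot. The chute rises from here 240 mm away from the robot (axes as the stand's). A steel guide bar crosses over it at x = 0.064 of the stand, y = -0.055 to 0.095, its top 205 mm above the worktop.
- gate (a joint): Tilt of the seesaw gate, rad: +0.26 = left (+y) end fully down (leads to the left tray), -0.26 = right end fully down (right tray). It is over-centre (top-heavy): it falls to and stays at the side it leans to, so it starts resting fully on one side or the other, and must be pushed past the middle. Pressing the raised pad takes under 1 N.
- gate_axle (a point): Middle of the gate's axle, 100 mm above the worktop, axes as the stand's (the axle runs along x). The gate is an aluminium trough 260 mm long (y), 64 mm wide, front wall 47 mm high over the axle. A steel weight (disc 46 mm across, 26 mm thick) is mounted 58 mm above the axle, just in front of the trough, at x = -0.058 to -0.032.
- pad_left (a point): Centre of the top of the flat press pad at the gate's left (+y) end: a tab standing out 75 mm from the trough's front wall towards the robot, 44 mm wide (y), 6 mm thick. The point is 85 mm in front of the axle's middle, 108 mm to the left. Its height over the worktop: 137 mm when raised, 82 mm when fully down. It turns with the gate.
- pad_right (a point): The same on the right (-y) end.
- stop (a joint): Travel of the sliding stop, m: 0 = shut (its 34 mm wide steel blade blocks the chute), 0.055 = fully open, against its end. It slides to the stand's +y (left), about 1 N of friction, and stays where it is left. At the start it is shut.
- stop_handle (a point): Centre of the top of the sliding stop's grey upright handle block, 28 mm (x) by 26 mm (y) by 48 mm tall, standing just over the guide bar. The point is 256 mm above the worktop, at x = 0.073 of the stand, y = 0 when shut. Push the block's right (-y) side towards the left (+y).
- tray_left (a point): Centre of the inner floor of the black tray at the left (+y) end of the stand, 14 mm above the worktop, axes as the stand's; inside 120 mm (x) by 160 mm (y), walls 44 mm high, the outer one 74 mm.
- tray_right (a point): The same for the black tray at the right (-y) end.
- ball0_center (a point): Centre of wooden ball knob 0, with a metal insert, 26 mm across, about 15 g; ball 0 is the first behind the stop, 2 the last.
- ball1_center (a point): Centre of wooden ball knob 1, with a metal insert, 26 mm across, about 15 g; ball 0 is the first behind the stop, 2 the last.
- ball2_center (a point): Centre of wooden ball knob 2, with a metal insert, 26 mm across, about 15 g; ball 0 is the first behind the stop, 2 the last.
- jar: Bystander: glass jar with a lid, 64 mm across, 85 mm tall, standing behind one of the trays; origin under its centre.
- beaker: Bystander: white plastic cup, 72 mm across, 80 mm tall, standing behind one of the trays; origin under its centre.
- screwdriver: Bystander: screwdriver lying on the worktop in front of the stand, below 40 mm; origin under its middle.

How it is judged:
On the way, in this order (a step that is already met when the one before it is completed fails the run):
1. the gate is rocked over to its other stop while the sliding stop is still shut (distance of pad_left from where it was at the start of the episode above 0.0285 m and (value of joint gate above 0.21 rad or value of joint gate below -0.21 rad) and value of joint stop below 0.01 m), for 0.2 s.
2. the sliding stop is pushed fully open with the gate still over (distance of pad_left from where it was at the start of the episode above 0.0285 m and value of joint stop above 0.045 m), for 0.2 s.
At the end, for the whole second after the job is handed in: The gate rests within 0.05 rad of the stop opposite to the one it started at, the sliding stop is open by more than 45 of its 55 mm, and all three balls lie inside the tray below the gate's lowered end (all of step 2 and ((value of joint gate above 0.21 rad and x of ball0_center in the frame of tray_left between -0.062 and 0.062 m and y of ball0_center in the frame of tray_left between -0.083 and 0.083 m and z of each of ball0_center, ball1_center, ball2_center in the frame of tray_left below 0.05 m and x of ball1_center in the frame of tray_left between -0.062 and 0.062 m and y of ball1_center in the frame of tray_left between -0.083 and 0.083 m and x of ball2_center in the frame of tray_left between -0.062 and 0.062 m and y of ball2_center in the frame of tray_left between -0.083 and 0.083 m) or (value of joint gate below -0.21 rad and x of ball0_center in the frame of tray_right between -0.062 and 0.062 m and y of ball0_center in the frame of tray_right between -0.083 and 0.083 m and z of each of ball0_center, ball1_center, ball2_center in the frame of tray_right below 0.05 m and x of ball1_center in the frame of tray_right between -0.062 and 0.062 m and y of ball1_center in the frame of tray_right between -0.083 and 0.083 m and x of ball2_center in the frame of tray_right between -0.062 and 0.062 m and y of ball2_center in the frame of tray_right between -0.083 and 0.083 m))); the robot touches nothing.
It fails at once if a ball is touched by the robot with more than 1 N (contact force between any of the fingers, the arm and ball0 above 1 N or contact force between any of the fingers, the arm and ball1 above 1 N or contact force between any of the fingers, the arm and ball2 above 1 N).
It fails at once if the stand, gate or stop is pushed with the arm or the gripper's body instead of the fingers, with more than 5 N (contact force between the arm and feeder above 5 N).
It fails at once if a ball is lifted (height (world z) of any of ball0_center, ball1_center, ball2_center above 0.235 m).
It fails at once if a bystander is moved by more than 30 mm (distance of any of jar, beaker, screwdriver from where it was at the start of the episode above 0.03 m).
It also fails if it takes over 45 s, if anything falls off the work surface, if the arm or the gripper's body presses on something with over 40 N, if the wrist force passes 120 N, or if a joint passes its speed limit or range.

### The arm

A 6-joint arm with a two-finger parallel gripper is mounted at the origin on the work surface. World frame = base frame: x ahead of the robot, y to its left, z up, the work surface at z = 0. Lengths are in m, angles in rad, forces in N, time in s.
With the tool pointing down it reaches from about 0.35 to 0.85 m from the base axis. Payload 8.1 kg.
Tool frame: the origin (TCP) lies on the centre line of the jaws, within the pads' length; the fingertips stand robot.tips_ahead ahead of it and the grasp point (between the pads) lies 8 mm behind it (robot.tips_ahead is the distance from the TCP to the fingertips, in m); z points along the fingers, y is the direction in which the jaws open and shut (so a half turn about z gives the same grasp; the last joint's range is limited). The gripper opens to 93 mm and grips with 3 to 60 N. Pads are 15 mm wide; open, the fingers measure 128 mm over their backs; the gripper's body (75 mm by 188 mm) begins 65 mm behind the grasp point.
Start: joints at [-1.378, 0.13, 1.488, -0, 1.523, -0.085], TCP at [0.165, -0.577, 0.194] pointing down, gripper open.
Joint ranges: [-2.96, 2.96], [-0.89, 2.26], [0.02, 2.5], [-1.34, 4.48], [0, 2.73], [-2.66, 2.66]. Speed limits (rad/s): [2.39, 2.39, 2.79, 3.14, 3.14, 3.14].

### API

Orientations are given as a rotation vector (axis times angle).
In Python, from plant import monitor, eyes, job, robot gives the robot as it stands.
- The arm moves only by the tool servo_tool, never from a script. Its argument "plan" is a list that holds one entry, the list of rows, each a list of 7 numbers: the closure, from -1 (fully open) to 1 (shut), so that 0 is half open, then the shift along the world's x, y, z in mm, then the turn, a rotation vector about the world's x, y, z in rad. In form: [[[hand, dx, dy, dz, ax, ay, az], ...]]. A call has 1 to 12 rows; each row shifts and turns the commanded pose from where the row before left it; what a row does not reach is not made up. A row lasts 1/10 s, in which the tool goes at most 50 mm and 8.59 degrees, less where a joint would pass 70% of its speed; a pose out of reach is approached as far as the arm can. A call with a gripper value outside its range is refused whole. The fingers move at their own pace and stop on an object; "force" is the grip in N (left out, the last holds). Time passes only in rows, so rows that do not move let the fingers close. It gives the time, the measured TCP pose, the force and the opening at its end, in the units of the state.
- monitor.read_state(): the state, without advancing time (a new reading comes with each control period).
- eyes.read_camera(name): name is "scene" or "top" or "wrist"; returns the picture (400x640x3 uint8, red, green, blue); there is no depth.
- eyes.camera_info(name): a dict with "mtx" (3x3 intrinsics, pixels), "R" (3x3) and "t" (3): a world point X has camera coordinates R X + t. Camera axes: x right, y down, z forward; pixel columns grow to the right and rows downward; lengths in m; the calibration is good to about 2 mm. A picture is of the moment at which its call begins: read the wrist's pose just before it. camera_info takes no time and is no camera call; for the wrist camera it gives the pose at the moment of the call.
- job.close_job(): hands the job in, once; it reports no verdict.
The state is a dict: "t": time; "q": joint angles; "dq": joint speeds; "joint_torque": joint torques, N m; "tool_pos": TCP position; "orientation": TCP orientation; "force": force on the tool from outside, world axes, zero at the start; "wrist_torque": the same for the moment, N m; "opening": finger opening in m.
Only numpy, scipy, OpenCV 4.12 (cv2) and the standard library are available. Lean on these libraries where they do the work, as an engineer would, in place of code of your own. Each camera call takes 0.05 s, during which the arm holds its last target. There are 200 camera calls.

## Working session

There is one attempt and no reset: what is moved stays moved. The work goes in short steps, Python scripts to look and compute and a tool call to move; the robot and the scene stay as the last step left them, time stands still between calls to the robot, and variables do not carry over. Pictures are saved under pics/ and viewed, about 8 in all and at most 12, crops included, and the job is handed in when it is done.

Besides the shell and the picture viewer there is one more tool, called after "Emit:" as a command line: name --argument value ..., lists and objects as JSON in quotes. servo_tool: Moves the arm, as the interface text tells. Its arguments: {"type":"object","properties":{"plan":{"type":"array"},"force":{"type":"number"}},"required":["plan"]}

```bash
mkdir -p pics
python3 - <<'E'
from plant import monitor, eyes, job, robot
import cv2
print(monitor.read_state(), robot.tips_ahead)
for n in ("scene","top"):
    im=eyes.read_camera(n); cv2.imwrite(f"pics/{n}0.png",im[:,:,::-1]); print(n,eyes.camera_info(n))
E
```

```text
{'t': 0.0, 'q': array([-1.37841163e+00,  1.31135746e-01,  1.48926350e+00,  8.75805090e-06,
        1.52298196e+00, -8.54010505e-02]), 'dq': array([ 0.00132216, -0.00080334, -0.00072941,  0.00144146, -0.00149433,
        0.00091979]), 'joint_torque': array([-1.16634859e-03, -5.59848368e+01, -4.91759169e+01,  7.68792350e-02,
        3.58398969e-02, -1.59872088e-04]), 'tool_pos': array([ 0.16444538, -0.57640137,  0.19291132]), 'orientation': array([-3.10956957e+00, -4.34695249e-01,  1.36412458e-04]), 'force': array([-0.58446882, -0.47430684,  1.20169478]), 'wrist_torque': array([ 0.00178091,  0.07548485, -0.0313142 ]), 'opening': 0.09289035149743056} 0.011
scene {'mtx': array([[422.29117977,   0.        , 318.01057   ],
       [  0.        , 422.29117977, 201.10978766],
       [  0.        ,   0.        ,   1.        ]]), 'R': array([[ 0.14250426,  0.98962439, -0.01833311],
       [ 0.72281749, -0.11670235, -0.68111338],
       [-0.67618594,  0.08381007, -0.7319484 ]]), 't': array([-0.13446082, -0.31949336,  1.32749071])}
top {'mtx': array([[442.63608521,   0.        , 327.37214321],
       [  0.        , 442.63608521, 202.49668405],
       [  0.        ,   0.        ,   1.        ]]), 'R': array([[-0.01294976, -0.99930528, -0.03494658],
       [-0.9839196 ,  0.0189613 , -0.17760261],
       [ 0.17814185,  0.03208472, -0.9834816 ]]), 't': array([0.08176402, 0.62058443, 1.0688989 ])}
```

View pics/scene0.png

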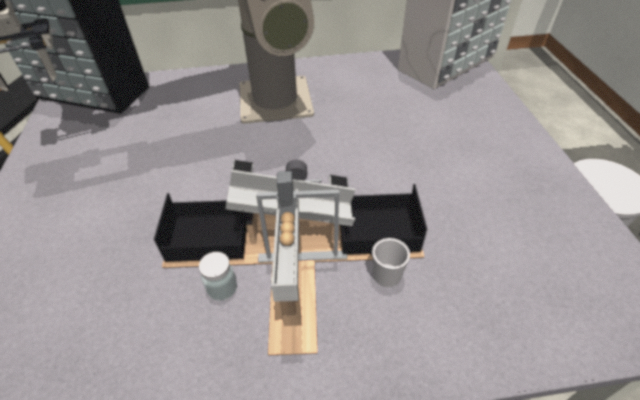

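View pics/top0.png

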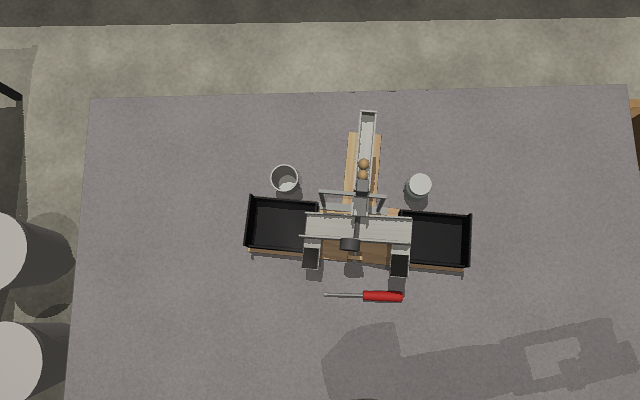

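The scene view (from beyond, image right = +y) shows the trough from (230,190) to (353,205), with pads at (243,166) and (339,181) and the handle at (285,180). The top view shows pads at (312,258) and (399,265) and the weight at (350,243). It's left of the trough's middle, so the gate leans +y. Next I'll enlarge both for exact pixels.

Run:
```python
import cv2,numpy as np
a=cv2.imread("pics/scene0.png")[140:260,215:375]; b=cv2.imread("pics/top0.png")[180:300,290:430]
a=cv2.resize(a,None,fx=5,fy=5,interpolation=cv2.INTER_CUBIC); b=cv2.resize(b,None,fx=5,fy=5,interpolation=cv2.INTER_CUBIC)
cv2.imwrite("pics/sc.png",a); cv2.imwrite("pics/tc.png",b)
```

```text
(no output)
```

View pics/sc.png

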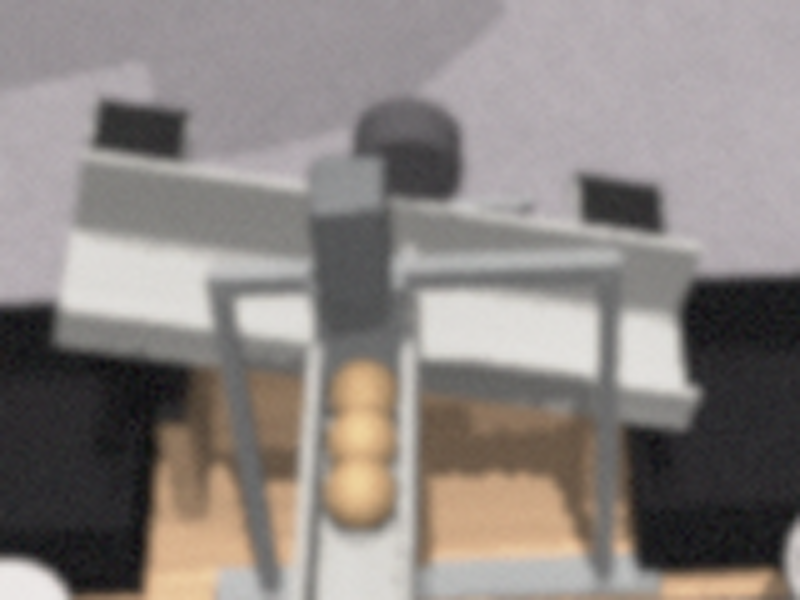

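View pics/tc.png

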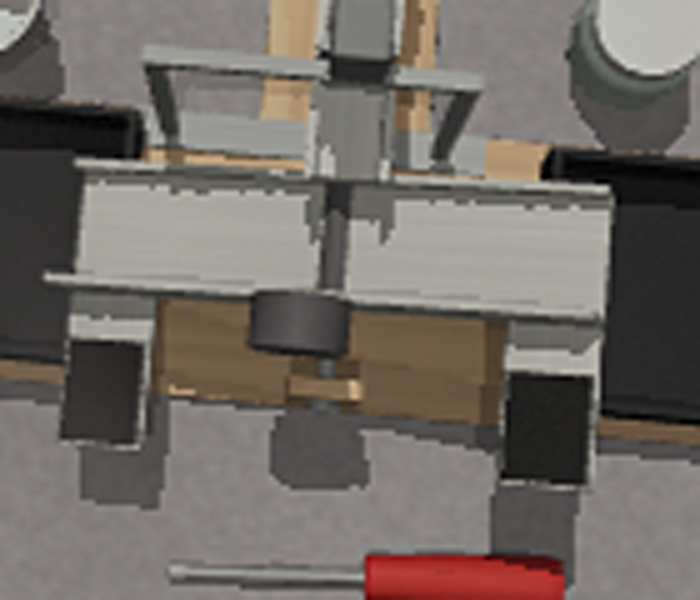

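The enlarged views show the right pad (-y) raised: its front corners in the top crop are (503,481) and (587,488). The left pad is down, with corners (62,441) and (138,445). The handle's top centre in the scene crop is (348,186), and the screwdriver lies in front. Casting rays to get the stand's pose.

```bash
cat > h.py <<'E'
import numpy as np
from plant import eyes
def cast(cam,u,v,z):
    c=eyes.camera_info(cam); d=c["R"].T@np.linalg.inv(c["mtx"])@[u,v,1.]; o=-c["R"].T@c["t"]
    return o+d*(z-o[2])/d[2]
S=lambda x,y:((x+.5)/5-.5+215,(y+.5)/5-.5+140)
T=lambda x,y:((x+.5)/5-.5+290,(y+.5)/5-.5+180)
E
python3 - <<'E'
from h import *
np.set_printoptions(precision=4,suppress=True)
R=[cast("top",*T(*p),.137) for p in((503,481),(587,488))]; L=[cast("top",*T(*p),.082) for p in((62,441),(138,445))]
print("R",*R,np.linalg.norm(R[0]-R[1]),"L",*L,np.linalg.norm(L[0]-L[1]))
rm,lm=sum(R)/2,sum(L)/2; d=lm-rm; yaw=np.arctan2(-d[0],d[1]); print("sep",np.hypot(*d[:2]),"yaw",yaw)
a=cast("scene",163,265,.008);b=cast("scene",424,257,.008);d=b-a;print("base",np.hypot(*d[:2]),"yaw",np.arctan2(-d[0],d[1]),(a+b)/2)
h=cast("scene",*S(348,186),.256); print("handle",h)
for p in((310,165),(385,160),(388,207),(312,210)): print(cast("scene",*S(*p),.256))
for z in(.137,.082): # scene pad centres front edges (far from cam) 
    print(z,[cast("scene",*S(*p),z) for p in((100,102),(187,112),(582,175),(658,185))])
E
```

```text
R [ 0.4347 -0.072   0.137 ] [ 0.4311 -0.1099  0.137 ] 0.03812577080883644 L [0.4575 0.1346 0.082 ] [0.455  0.0977 0.082 ] 0.03699491380319606
sep 0.20842653302288588 yaw -0.11224249813909304
base 0.555546333954125 yaw -0.11880563071317934 [ 0.6248 -0.0064  0.008 ]
handle [ 0.625  -0.0074  0.256 ]
[ 0.6125 -0.0194  0.256 ]
[0.6141 0.0063 0.256 ]
[0.6373 0.005  0.256 ]
[ 0.6346 -0.0204  0.256 ]
0.137 [array([ 0.4285, -0.1086,  0.137 ]), array([ 0.4414, -0.0709,  0.137 ]), array([0.5087, 0.0928, 0.137 ]), array([0.5199, 0.1233, 0.137 ])]
0.082 [array([ 0.3642, -0.1169,  0.082 ]), array([ 0.3782, -0.0759,  0.082 ]), array([0.4515, 0.1025, 0.082 ]), array([0.4637, 0.1357, 0.082 ])]
```

Heights agree: right pad 137 mm, left pad 82 mm, base 556 mm wide, and both yaw estimates are about -0.115. The stand's origin is about (0.5525, 0.001). The gate leads left, so I'll press the right pad at about (0.453, -0.096). The jaws are turned along the stand's x so the gripper body clears the weight.

Emit:
servo_tool --plan '[[[1, 24, 40, 2, 0, 0, 0.098], [1, 24, 40, 2, 0, 0, 0.098], [1, 24, 40, 2, 0, 0, 0.098], [1, 24, 40, 2, 0, 0, 0.098], [1, 24, 40, 2, 0, 0, 0.098], [1, 24, 40, 2, 0, 0, 0.098], [1, 24, 40, 2, 0, 0, 0.098], [1, 24, 40, 2, 0, 0, 0.098], [1, 24, 40, 2, 0, 0, 0.098], [1, 24, 40, 2, 0, 0, 0.098], [1, 24, 40, 2, 0, 0, 0.098], [1, 24, 40, 2, 0, 0, 0.098]]]' --force 10

```text
t: 1.3
tool_pos: [0.453, -0.0951, 0.2178]
orientation: [2.343, 2.093, -0.0]
force: [1.4, -0.8, 0.3]
opening: 0.0025
```

Emit:
servo_tool --plan '[[[1, 0, 0, 0, 0, 0, 0], [1, 0, 0, 0, 0, 0, 0], [1, 0, 0, 0, 0, 0, 0]]]'

```text
t: 1.6
tool_pos: [0.452, -0.0976, 0.2175]
orientation: [-2.348, -2.086, 0.001]
force: [-0.8, -0.8, 0.3]
opening: 0.0
```

Emit:
servo_tool --plan '[[[1, 0, 1, -25, 0, 0, 0], [1, 0, 0, -25, 0, 0, 0], [1, 0, 0, -10, 0, 0, 0], [1, 0, 0, -8, 0, 0, 0], [1, 0, 0, -8, 0, 0, 0], [1, 0, 0, -8, 0, 0, 0], [1, 0, 0, -8, 0, 0, 0], [1, 0, 0, -8, 0, 0, 0], [1, 0, 0, -8, 0, 0, 0], [1, 0, 0, -6, 0, 0, 0], [1, 0, 0, 0, 0, 0, 0], [1, 0, 0, 0, 0, 0, 0]]]'

```text
t: 2.8
tool_pos: [0.4525, -0.0959, 0.1039]
orientation: [-2.347, -2.088, 0.0]
force: [-0.2, -0.2, 0.2]
opening: 0.0005
```

Run:
```python
from h import *
import cv2
b=eyes.read_camera("scene")[140:260,215:375,::-1]; cv2.imwrite("pics/sc1.png",cv2.resize(b,None,fx=5,fy=5,interpolation=cv2.INTER_CUBIC))
```

```text
(no output)
```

View pics/sc1.png

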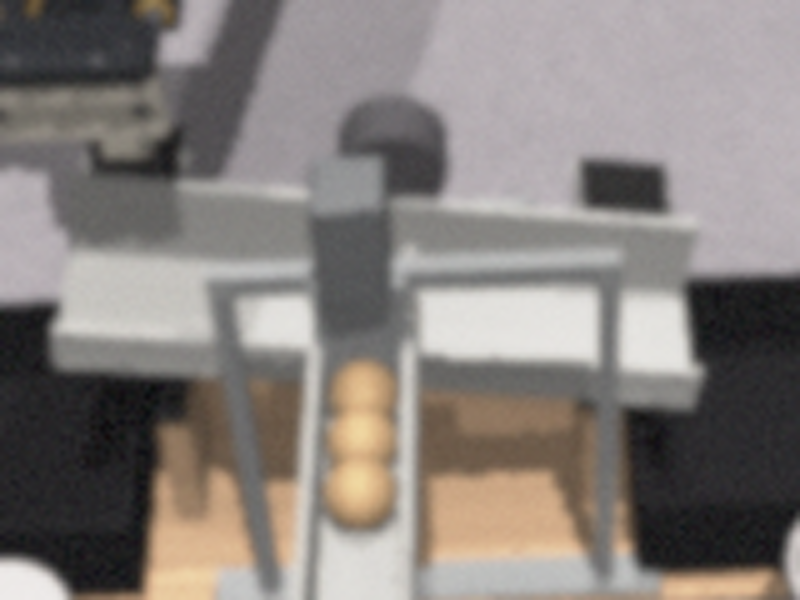

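The gate looks only partly turned: the trough rim runs (80,178)→(695,222), a tilt of about +0.15. Yet the tip reads 0.093, and the force is about 0. Those disagree, so I'm checking with a second look from above.

Run:
```python
from h import *
from plant import monitor
import cv2
s=monitor.read_state();print(s["t"],s["tool_pos"],s["force"])
a=eyes.read_camera("scene")[140:260,215:375,::-1];b=eyes.read_camera("top")[180:300,290:430,::-1]
w=np.hstack([cv2.resize(x,None,fx=2.6,fy=4,interpolation=cv2.INTER_CUBIC) if 0 else cv2.resize(x,None,fx=2.6,fy=2.6,interpolation=cv2.INTER_CUBIC) for x in(a,b)]); cv2.imwrite("pics/both2.png",w)
```

```text
2.85 [ 0.45271898 -0.09598897  0.10418541] [-0.06479958  0.79490301  0.16541052]
```

View pics/both2.png

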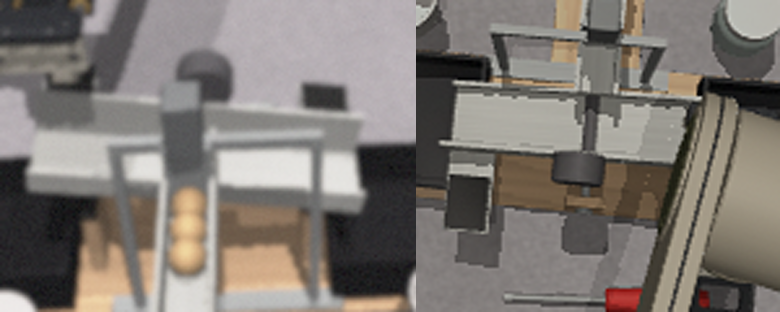

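Run:
```python
from h import *
np.set_printoptions(precision=1,suppress=True)
yaw=-.115;o=np.array([.5525,.001,0]);Rz=np.array([[np.cos(yaw),-np.sin(yaw),0],[np.sin(yaw),np.cos(yaw),0],[0,0,1]])
def proj(cam,X):
    c=eyes.camera_info(cam);p=c["mtx"]@(c["R"]@X+c["t"]);return p[:2]/p[2]
def S5(uv): return (uv-[215,140])*5+2
for t in(.26,.15,0,-.15,-.26):
    # tilt t: +y end down
    f=lambda x,y,z: o+Rz@np.array([x,y*np.cos(t)+z*np.sin(t),.1-y*np.sin(t)+z*np.cos(t)])
    print(t,"rimL",S5(proj("scene",f(-.032,.13,.047))),"rimR",S5(proj("scene",f(-.032,-.13,.047))),"padL front",S5(proj("scene",f(-.11,.108,.01))),"wt",S5(proj("scene",f(-.045,0,.058))))
print("tip",S5(proj("scene",np.array([.4527,-.096,.093]))))
```

```text
0.26 rimL [705.8 249.8] rimR [ 85.9 153.2] padL front [620.6 176.8] wt [410.4 162.1]
0.15 rimL [702.3 224.7] rimR [ 71.5 177.3] padL front [624.  157.8] wt [395.1 160.3]
0 rimL [691.  190.7] rimR [ 58.8 211.4] padL front [624.1 131.3] wt [374.  159.9]
-0.15 rimL [672.1 157.7] rimR [ 54. 246.] padL front [618.7 104.7] wt [353.  161.7]
-0.26 rimL [653.3 134.7] rimR [ 55.2 271.1] padL front [611.2  85.5] wt [338.1 164.5]
tip [144.8 208.3]
```

The projection confirms the gate is at about +0.15, so the tip reading doesn't fit a rigid pad pressed down. I'll look with the wrist camera and again with the scene camera.

Emit:
servo_tool --plan '[[[1, 0, 0, 0, 0, 0, 0], [1, 0, 0, 0, 0, 0, 0], [1, 0, 0, 0, 0, 0, 0]]]'

```text
t: 3.25
tool_pos: [0.4527, -0.0961, 0.1041]
orientation: [2.347, 2.087, 0.0]
force: [0.1, 0.1, 0.2]
opening: 0.0007
```

Run:
```python
from h import *
import cv2
w=eyes.read_camera("wrist")[:,:,::-1]
a=eyes.read_camera("scene")[140:260,215:375,::-1]
a=cv2.resize(a,(400,300),interpolation=cv2.INTER_CUBIC); w=cv2.resize(w,(400,250))
a=cv2.copyMakeBorder(a,0,250-250,0,0,cv2.BORDER_CONSTANT); w=cv2.copyMakeBorder(w,0,50,0,0,cv2.BORDER_CONSTANT)
cv2.imwrite("pics/w3.png",np.hstack([a,w]))
```

```text
(no output)
```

View pics/w3.png

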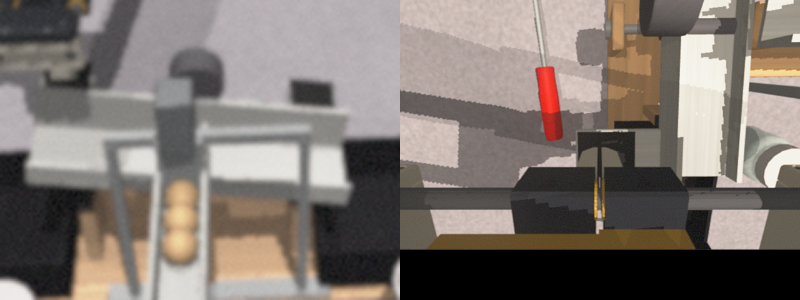

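Run:
```python
from h import *
from plant import monitor
np.set_printoptions(precision=1,suppress=True)
def proj(cam,X):
    c=eyes.camera_info(cam);p=c["mtx"]@(c["R"]@X+c["t"]);return p[:2]/p[2]
s=monitor.read_state();p=s["tool_pos"];ex=np.array([.9932,-.117,0]);ey=np.array([.117,.9932,0])
for dx in(-.094,0,.094):
  print(dx,[(proj("scene",p+dx*ex+dy*ey+[0,0,.057])-[215,140])*5 for dy in(-.0375,.0375)])
print("wrist: tip",proj("wrist",p-[0,0,.011]),"tip-corner",[proj("wrist",p-[0,0,.011]+a*ex+b*ey) for a in(-.0175,.0175) for b in(-.0075,.0075)])
o=np.array([.5525,.001,0])
for t in(.15,-.15,-.2):
  f=lambda x,y,z: o+x*ex+(y*np.cos(t)+z*np.sin(t))*ey+[0,0,.1-y*np.sin(t)+z*np.cos(t)]
  print(t,"padR in wrist",[proj("wrist",f(x,y,.01)) for x in(-.11,-.035) for y in(-.13,-.086)],"trough rim end",[proj("wrist",f(-.032,y,.047)) for y in (-.13,.13)],"wt",proj("wrist",f(-.058,0,.058)))
print(s["q"])
```

```text
-0.094 [array([ 57.5, -43. ]), array([222.6, -48.1])]
0 [array([30.5, 94.2]), array([207.4,  88.8])]
0.094 [array([ -0.7, 252.6]), array([189.8, 246.7])]
wrist: tip [321.8 228.6] tip-corner [array([294.9, 239.4]), array([294.4, 217.5]), array([348.7, 239.4]), array([349.2, 217.6])]
0.15 padR in wrist [array([282.2, 283.6]), array([281.1, 204.9]), array([417.4, 283.6]), array([420.4, 205. ])] trough rim end [array([448.9, 314.5]), array([ 485.1, -397.8])] wt [406.3 -12.7]
-0.15 padR in wrist [array([288.6, 258. ]), array([285.9, 197.9]), array([400.5, 258.1]), array([407.7, 197.9])] trough rim end [array([420.4, 295. ]), array([ 554.1, -548.7])] wt [403.   39.7]
-0.2 padR in wrist [array([289.4, 253.1]), array([286.5, 195.7]), array([398.3, 253.1]), array([406. , 195.8])] trough rim end [array([416.8, 290.5]), array([ 569., -575.])] wt [402.2  48.2]
[-0.3 -0.2  2.  -0.   1.4 -0.2]
```

Run:
```python
from h import *
import cv2
w=eyes.read_camera("wrist")[:,:,::-1][150:400,150:550]
cv2.imwrite("pics/w4.png",cv2.resize(w,None,fx=2,fy=2,interpolation=cv2.INTER_CUBIC))
```

```text
(no output)
```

View pics/w4.png

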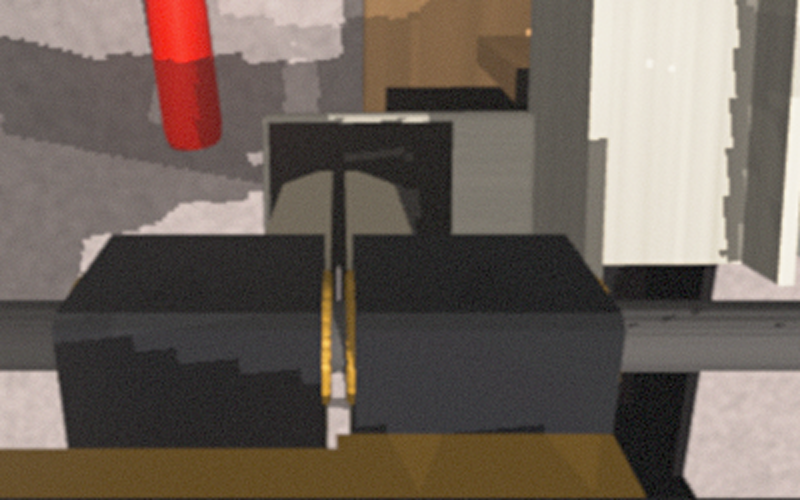

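The wrist view shows the finger on top of the pad, with pad edges at (282,205) and (416,206), which again gives tilt ≈ +0.15. So the tip seems to sit higher than 11 mm ahead of the TCP, or something else bears the load. I'll test by raising in small steps and tracking the left pad by mask.

```bash
cat > tilt.py <<'E'
from h import *
from plant import monitor
def dark():
    a=eyes.read_camera("scene")[140:185,328:352].astype(int)
    m=(a.max(2)<75); v,u=np.nonzero(m); s=monitor.read_state()
    print("n",len(v),"padL px %.1f %.1f"%(u.mean()+328,v.mean()+140),"z %.4f"%s["tool_pos"][2],"F",s["force"].round(1),"t",s["t"],"tau",s["wrist_torque"].round(2))
if __name__=="__main__": dark()
E
python3 tilt.py; python3 -c "
import cv2,numpy as np
a=cv2.imread('pics/scene0.png')[140:190,328:352].astype(int);v,u=np.nonzero(a.max(2)<75);print(len(v),u.mean()+328,v.mean()+140)"
```

```text
n 109 padL px 339.3 176.9 z 0.1040 F [ 0.8 -1.2  0.4] t 3.45 tau [-0.07 -0.09 -0.  ]
103 338.49514563106794 180.37864077669903
```

Emit:
servo_tool --plan '[[[1, 0, 0, 3, 0, 0, 0], [1, 0, 0, 3, 0, 0, 0], [1, 0, 0, 0, 0, 0, 0], [1, 0, 0, 0, 0, 0, 0]]]'

```text
t: 3.85
tool_pos: [0.4527, -0.0961, 0.1102]
orientation: [2.347, 2.087, 0.0]
force: [0.9, 0.0, 1.7]
opening: 0.0007
```

```bash
python3 tilt.py
```

```text
n 105 padL px 339.0 178.7 z 0.1101 F [-0.4  0.5  0.7] t 3.9 tau [-0.13 -0.11 -0.02]
```

Emit:
servo_tool --plan '[[[1, 0, 0, 5, 0, 0, 0], [1, 0, 0, 5, 0, 0, 0], [1, 0, 0, 0, 0, 0, 0], [1, 0, 0, 0, 0, 0, 0]]]'

```text
t: 4.3
tool_pos: [0.4528, -0.0961, 0.1203]
orientation: [2.347, 2.087, 0.0]
force: [-0.7, 0.2, -0.4]
opening: 0.0001
```

```bash
python3 tilt.py
```

```text
n 101 padL px 338.4 180.3 z 0.1200 F [0.8 0.2 0.8] t 4.35 tau [-0.05 -0.05  0.06]
```

The gate follows the tool, with contact starting near TCP z 0.115 where a tip 11 mm ahead would give 0.148. Before pressing further, I'll raise clear and check where the fingertips and the body really are.

Emit:
servo_tool --plan '[[[1, 0, 0, 30, 0, 0, 0], [1, 0, 0, 30, 0, 0, 0], [1, 0, 0, 20, 0, 0, 0], [1, 0, 0, 0, 0, 0, 0]]]'

```text
t: 4.75
tool_pos: [0.4544, -0.0966, 0.2032]
orientation: [2.344, 2.085, 0.004]
force: [0.5, -0.6, -0.1]
opening: 0.0003
```

Run:
```python
from h import *
from plant import monitor
import cv2
def proj(cam,X):
    c=eyes.camera_info(cam);p=c["mtx"]@(c["R"]@X+c["t"]);return p[:2]/p[2]
s=monitor.read_state();p=s["tool_pos"];print(p,s["opening"])
a=eyes.read_camera("scene")[70:220,190:330,::-1]; w=eyes.read_camera("wrist")[150:400,150:550,::-1].copy()
a=cv2.resize(a,None,fx=4,fy=4,interpolation=cv2.INTER_CUBIC)[:, :]
for k,col in((-.011,(0,0,255)),(0,(0,255,0)),(.022,(255,0,0)),(.057,(255,0,255))):
    u=(proj("scene",p+[0,0,k])-[190,70])*4+1.5; cv2.drawMarker(a,tuple(int(x) for x in u),col,0,14,1)
    u=proj("wrist",p+[0,0,k])-[150,150]; print(k,u)
    cv2.drawMarker(w,tuple(int(x) for x in u),col,0,10,1)
cv2.imwrite("pics/a5.png",a); cv2.imwrite("pics/w5.png",w)
```

```text
[ 0.4544     -0.09659205  0.20324164] 0.0003407764105723842
-0.011 [174.76445204  81.09186712]
0 [175.06607021  87.59783729]
0.022 [175.77714644 102.93590767]
0.057 [177.33944325 136.63499269]
```

View pics/a5.png

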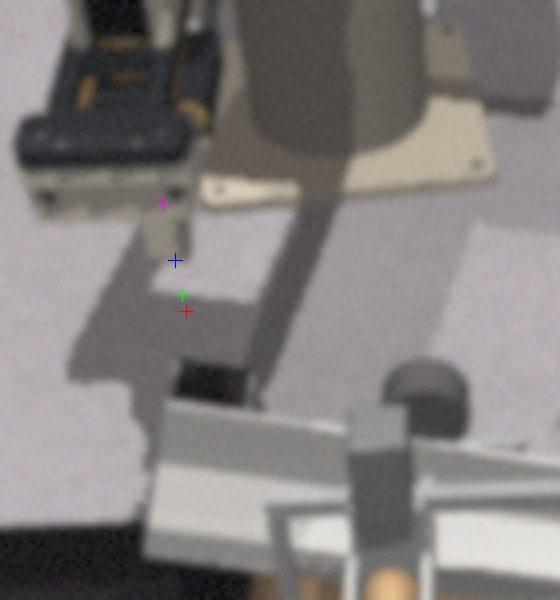

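The finger visibly ends at crop (165,260), about the marker for 22 mm above the reported TCP. That matches the contact onset, so the closed tips really sit about 0.022 above the TCP reading. The body clears the rim, and the forces were below 1 N. I'll press again, down to TCP ≈ 0.077 (tip ≈ 0.099, past the middle).

Emit:
servo_tool --plan '[[[1, -1, 1, -30, 0, 0, 0], [1, 0, 0, -30, 0, 0, 0], [1, 0, 0, -20, 0, 0, 0], [1, 0, 0, -9, 0, 0, 0], [1, 0, 0, -6, 0, 0, 0], [1, 0, 0, -6, 0, 0, 0], [1, 0, 0, -6, 0, 0, 0], [1, 0, 0, -6, 0, 0, 0], [1, 0, 0, 0, 0, 0, 0], [1, 0, 0, 0, 0, 0, 0]]]'

```text
t: 5.85
tool_pos: [0.4516, -0.095, 0.0871]
orientation: [2.347, 2.088, 0.0]
force: [0.5, 0.6, 0.4]
opening: 0.0009
```

```bash
python3 tilt.py
```

```text
n 116 padL px 338.4 167.1 z 0.0873 F [-0.3 -0.2 -0.1] t 5.9 tau [-0.07 -0.09  0.  ]
```

Emit:
servo_tool --plan '[[[1, 0, 0, -5, 0, 0, 0], [1, 0, 0, -5, 0, 0, 0], [1, 0, 0, -3, 0, 0, 0], [1, 0, 0, 0, 0, 0, 0], [1, 0, 0, 0, 0, 0, 0]]]'

```text
t: 6.4
tool_pos: [0.4514, -0.095, 0.0738]
orientation: [-2.347, -2.088, 0.0]
force: [-0.2, 0.7, 0.5]
opening: 0.0006
```

```bash
python3 tilt.py
```

```text
n 106 padL px 336.6 161.8 z 0.0740 F [ 0.  -0.2  0.5] t 6.45 tau [-0.04 -0.11 -0.06]
```

The left pad rose 18.6 px (18.3 predicted for full travel), so the gate is fully over on the right. Next I rise and go to the right side of the handle.

Emit:
servo_tool --plan '[[[1, 0, 0, 20, 0, 0, 0], [1, 0, 0, 40, 0, 0, 0], [1, 0, 0, 45, 0, 0, 0], [1, 0, 0, 45, 0, 0, 0], [1, 0, 0, 35, 0, 0, 0], [1, 34, 8, 0, 0, 0, 0], [1, 34, 9, 0, 0, 0, 0], [1, 34, 9, 0, 0, 0, 0], [1, 34, 9, 0, 0, 0, 0], [1, 33, 8, 0, 0, 0, 0], [1, 0, 0, 0, 0, 0, 0], [1, 0, 0, 0, 0, 0, 0]]]'

```text
t: 7.65
tool_pos: [0.6206, -0.0518, 0.258]
orientation: [-2.346, -2.088, 0.002]
force: [-0.7, -0.1, 0.1]
opening: 0.0003
```

Emit:
servo_tool --plan '[[[1, 0, 0, -20, 0, 0, 0], [1, 0, 0, -20, 0, 0, 0], [1, 0, 0, -10, 0, 0, 0], [1, 0, 0, 0, 0, 0, 0], [1, 0, 0, 0, 0, 0, 0]]]'

```text
t: 8.15
tool_pos: [0.6205, -0.0522, 0.2101]
orientation: [2.347, 2.087, 0.001]
force: [-0.3, 0.4, 1.0]
opening: 0.0006
```

```bash
python3 tilt.py
python3 - <<'E'
from h import *
import cv2
a=eyes.read_camera("scene")[100:260,205:375,::-1]
cv2.imwrite("pics/a6.png",cv2.resize(a,None,fx=3.7,fy=3.7,interpolation=cv2.INTER_CUBIC))
E
```

```text
n 104 padL px 336.6 161.8 z 0.2106 F [-0.1  0.9  0.1] t 8.2 tau [-0.03 -0.1   0.01]
```

View pics/a6.png

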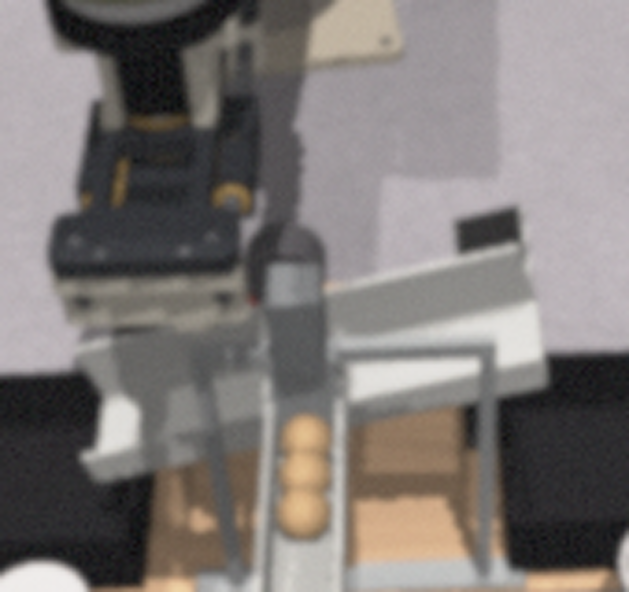

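The gate rests fully on the right, and the handle's top is at (296,285) in the crop. The finger is hard to see against the grey trough. I'll compare with the projection and the contrast there, without another view.

Run:
```python
from h import *
from plant import monitor
import cv2
def proj(cam,X):
    c=eyes.camera_info(cam);p=c["mtx"]@(c["R"]@X+c["t"]);return p[:2]/p[2]
p=monitor.read_state()["tool_pos"]
for k in(-.011,.022,.06): print(k,(proj("scene",p+[0,0,k])-[205,100])*3.7)
for k in(-.011,.022): print("wrist",k,proj("wrist",p+[0,0,k]))
ex=np.array([.9932,-.117,0]);ey=np.array([.117,.9932,0]);o=np.array([.5525,.001,0])
print("handle -y top corners in wrist",[proj("wrist",o+x*ex-.013*ey+[0,0,.256]) for x in(.059,.087)])
w=eyes.read_camera("wrist")[:,:,::-1]; cv2.imwrite("pics/w7.png",w)
```

```text
-0.011 [209.06021074 373.17252823]
0.022 [200.87842452 325.21543221]
0.06 [190.76244682 265.92117782]
wrist -0.011 [321.79615999 228.53709263]
wrist 0.022 [322.39830834 249.52344778]
handle -y top corners in wrist [array([289.35259352, 205.9008381 ]), array([350.92963744, 205.87281267])]
```

View pics/w7.png

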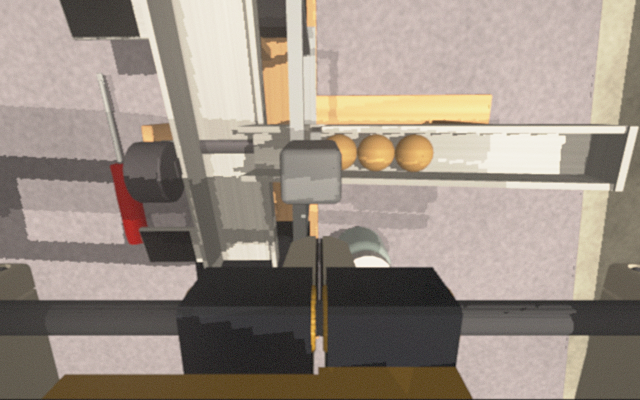

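The wrist view shows the handle's near edge at v≈205 and the fingertip at v≈236, u 285–355. The finger lines up with the block with about a 24 mm gap, clear of the balls at (345–415,152). Pushing along the stand's +y.

Emit:
servo_tool --plan '[[[1, -2, 0, -5, 0, 0, 0], [1, 1.2, 10, 0, 0, 0, 0], [1, 1.2, 10, 0, 0, 0, 0], [1, 0.9, 8, 0, 0, 0, 0], [1, 0.9, 8, 0, 0, 0, 0], [1, 0.9, 8, 0, 0, 0, 0], [1, 0.9, 8, 0, 0, 0, 0], [1, 0.9, 8, 0, 0, 0, 0], [1, 0.7, 6, 0, 0, 0, 0], [1, 0.6, 5, 0, 0, 0, 0], [1, 0, 0, 0, 0, 0, 0], [1, 0, 0, 0, 0, 0, 0]]]'

```text
t: 9.5
tool_pos: [0.627, 0.0191, 0.2041]
orientation: [2.347, 2.088, 0.001]
force: [0.1, -0.4, 0.2]
opening: 0.0007
```

```bash
cat > hd.py <<'E'
from h import *
from plant import monitor
import cv2
w=eyes.read_camera("scene")[:,:,::-1]; hsv=cv2.cvtColor(w,cv2.COLOR_BGR2HSV)
cv2.imwrite("pics/last.png",w); s=monitor.read_state(); print(s["t"],s["tool_pos"],s["force"])
rel=s["tool_pos"]-[.5525,.001,0]; print("stand y finger",rel[0]*.115+rel[1]*.9934)
E
python3 hd.py; python3 tilt.py
python3 - <<'E'
from h import *
import cv2
w=eyes.read_camera("wrist")[:,:,::-1]; cv2.imwrite("pics/w8.png",w)
a=cv2.imread("pics/last.png")[120:280,150:430]
cv2.imwrite("pics/c8.png",np.vstack([cv2.resize(a,(560,320),interpolation=cv2.INTER_CUBIC),cv2.resize(w[0:300],(560,262))]))
E
```

```text
9.55 [0.62696719 0.0189585  0.20412695] [0.13270323 0.22833843 0.40844697]
stand y finger 0.02640370098988494
n 104 padL px 336.6 161.8 z 0.2041 F [ 0.  -0.  -0.5] t 9.6 tau [-0.07 -0.09 -0.01]
```

View pics/c8.png

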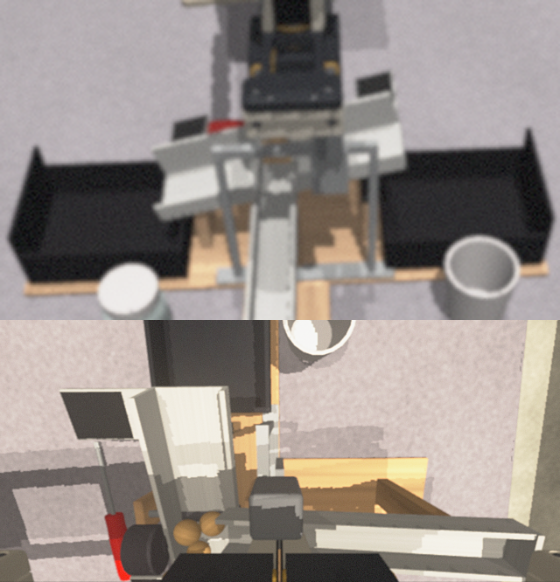

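The block moved left with the finger, and the balls have left the chute onto the gate (bottom view, (190–210,530)). The stop is open about 47 mm by calculation, so I push the last few mm, then back off.

Emit:
servo_tool --plan '[[[1, 0.5, 4, 0, 0, 0, 0], [1, 0.4, 3, 0, 0, 0, 0], [1, 0.3, 2, 0, 0, 0, 0], [1, 0, 0, 0, 0, 0, 0], [1, 0, 0, 0, 0, 0, 0], [1, 0, 0, 0, 0, 0, 0]]]'

```text
t: 10.25
tool_pos: [0.6277, 0.0254, 0.2041]
orientation: [2.348, 2.084, -0.005]
force: [-2.2, -10.7, 2.7]
opening: 0.0005
```

```bash
python3 hd.py
```

```text
10.3 [0.62764    0.02535355 0.20410246] [ -2.72084016 -10.87769218   1.08789622]
stand y finger 0.03283391579711661
```

The -10.9 N reaction shows the stop is against its end. Now I back off, rise and retreat.

Emit:
servo_tool --plan '[[[1, -0.5, -5, 0, 0, 0, 0], [1, -1, -10, 0, 0, 0, 0], [1, 0, 0, 20, 0, 0, 0], [1, 0, 0, 40, 0, 0, 0], [1, 0, 0, 40, 0, 0, 0], [1, -20, -20, 10, 0, 0, 0], [1, -30, -30, 0, 0, 0, 0], [1, -30, -30, 0, 0, 0, 0], [1, -30, -30, 0, 0, 0, 0], [1, -20, -20, 0, 0, 0, 0], [1, 0, 0, 0, 0, 0, 0], [1, 0, 0, 0, 0, 0, 0]]]'

```text
t: 11.5
tool_pos: [0.4965, -0.1173, 0.3143]
orientation: [2.348, 2.086, 0.002]
force: [0.0, 0.1, -0.2]
opening: 0.0002
```

Emit:
servo_tool --plan '[[[1, -20, -35, 0, 0, 0, 0], [1, -20, -35, 0, 0, 0, 0], [1, -20, -35, 0, 0, 0, 0], [1, 0, -35, 0, 0, 0, 0], [1, 0, -35, 0, 0, 0, 0], [1, 0, 0, 0, 0, 0, 0], [1, 0, 0, 0, 0, 0, 0], [1, 0, 0, 0, 0, 0, 0]]]'

```text
t: 12.3
tool_pos: [0.4372, -0.2909, 0.3138]
orientation: [-2.346, -2.089, -0.001]
force: [1.2, -0.3, 0.2]
opening: 0.0006
```

```bash
python3 hd.py; python3 tilt.py
python3 - <<'E'
from h import *
import cv2
np.set_printoptions(precision=4,suppress=True)
ex=np.array([.9934,-.115]);ey=np.array([.115,.9934]);o=np.array([.5525,.001])
for cam in("scene","top"):
    w=eyes.read_camera(cam)[:,:,::-1]; hsv=cv2.cvtColor(w,cv2.COLOR_BGR2HSV)
    m=cv2.inRange(hsv,(8,90,90),(25,255,255))
    for c in cv2.findContours(m,cv2.RETR_EXTERNAL,cv2.CHAIN_APPROX_NONE)[0]:
        if cv2.contourArea(c)>15:
            (u,v),r=cv2.minEnclosingCircle(c); X=cast(cam,u,v,.027)[:2]-o; print(cam,round(u),round(v),"area",cv2.contourArea(c),"r",round(r,1),"stand xy",np.array([X@ex,X@ey]))
a=cv2.imread("pics/last.png")[120:300,140:440]
cv2.imwrite("pics/c9.png",cv2.resize(a,None,fx=2.6,fy=2.6,interpolation=cv2.INTER_CUBIC))
E
```

```text
12.35 [ 0.43715712 -0.29081218  0.31393477] [0.10316933 0.40257241 0.0239427 ]
stand y finger -0.3031506522719255
n 109 padL px 336.5 161.9 z 0.3141 F [ 0.4 -0.3 -0.6] t 12.4 tau [-0.06 -0.06 -0.02]
scene 173 244 area 50.0 r 6.1 stand xy [ 0.0311 -0.2588]
scene 182 226 area 191.5 r 12.1 stand xy [-0.02   -0.2486]
scene 4 142 area 128.0 r 11.2 stand xy [-0.3402 -0.7995]
scene 102 44 area 19.5 r 5.0 stand xy [-0.9013 -0.7102]
scene 520 42 area 200.0 r 13.4 stand xy [-0.8193  0.7944]
scene 544 40 area 16.5 r 6.1 stand xy [-0.8287  0.8816]
top 446 270 area 71.0 r 15.1 stand xy [-0.076  -0.2354]
top 414 266 area 26.5 r 6.5 stand xy [-0.0742 -0.1537]
top 272 253 area 104.5 r 23.1 stand xy [-0.0789  0.2082]
top 371 255 area 377.0 r 19.3 stand xy [-0.0586 -0.0445]
top 452 248 area 122.0 r 9.9 stand xy [-0.0194 -0.2481]
top 337 250 area 481.5 r 16.6 stand xy [-0.0543  0.0416]
top 458 227 area 57.5 r 4.8 stand xy [ 0.0344 -0.2589]
top 372 202 area 15.5 r 4.6 stand xy [ 0.0798 -0.0356]
top 372 174 area 84.5 r 18.1 stand xy [ 0.153  -0.0281]
top 634 107 area 145.5 r 9.8 stand xy [ 0.3987 -0.7034]
```

Both cameras agree: one ball at stand (0.033,-0.259) and a two-ball blob at (-0.02,-0.248), all inside the right tray. A final settling, stop and bystander check by numbers.

Emit:
servo_tool --plan '[[[1, 0, 0, 0, 0, 0, 0], [1, 0, 0, 0, 0, 0, 0], [1, 0, 0, 0, 0, 0, 0], [1, 0, 0, 0, 0, 0, 0], [1, 0, 0, 0, 0, 0, 0], [1, 0, 0, 0, 0, 0, 0], [1, 0, 0, 0, 0, 0, 0], [1, 0, 0, 0, 0, 0, 0], [1, 0, 0, 0, 0, 0, 0], [1, 0, 0, 0, 0, 0, 0]]]'

```text
t: 13.5
tool_pos: [0.4365, -0.292, 0.3139]
orientation: [2.347, 2.088, 0.0]
force: [-0.1, 0.2, -0.1]
opening: 0.0003
```

```bash
python3 tilt.py
python3 - <<'E'
from h import *
import cv2
np.set_printoptions(precision=4,suppress=True)
w=eyes.read_camera("scene")[:,:,::-1].copy(); t=eyes.read_camera("top")[:,:,::-1].copy()
s0=cv2.imread("pics/scene0.png");t0=cv2.imread("pics/top0.png")
def tm(a0,a,x0,x1,y0,y1,pad):
    r=a[y0-pad:y1+pad,x0-pad:x1+pad]; m=cv2.matchTemplate(r,a0[y0:y1,x0:x1],cv2.TM_CCOEFF_NORMED); _,c,_,l=cv2.minMaxLoc(m); return round(c,2),l[0]-pad,l[1]-pad
for n,b in(("handle",(276,294,170,205)),("jar",(196,238,250,300)),("beaker",(368,412,238,288))): print("scene",n,tm(s0,w,*b,40 if n=="handle" else 10))
print("driver top",tm(t0,t,322,406,286,304,10))
h=cast("scene",284.2+tm(s0,w,276,294,170,205,40)[1],176.6+tm(s0,w,276,294,170,205,40)[2],.256);print("handle",h,"travel",np.hypot(*(h-[.625,-.0074,.256])[:2]))
for cam,a in(("scene",w),("top",t)):
    m=cv2.inRange(cv2.cvtColor(a,cv2.COLOR_BGR2HSV),(8,90,90),(25,255,255))
    for c in cv2.findContours(m,cv2.RETR_EXTERNAL,cv2.CHAIN_APPROX_NONE)[0]:
        if cv2.contourArea(c)>30:
            (u,v),r=cv2.minEnclosingCircle(c); X=cast(cam,u,v,.027)
            if .45<X[0]<.68 and -.31<X[1]<-.14: print(cam,round(u),round(v),cv2.contourArea(c),X)
E
```

```text
n 109 padL px 336.7 161.8 z 0.3139 F [0.  0.4 0. ] t 13.55 tau [-0.   -0.13  0.  ]
scene handle (0.84, 31, -1)
scene jar (1.0, 0, 0)
scene beaker (1.0, 0, 0)
driver top (0.95, 0, 0)
handle [0.6305 0.045  0.256 ] travel 0.05268290918763287
scene 172 244 47.5 [ 0.5535 -0.2607  0.027 ]
scene 182 226 195.0 [ 0.5053 -0.243   0.027 ]
top 446 269 70.5 [ 0.4512 -0.2254  0.027 ]
top 452 247 121.0 [ 0.5059 -0.2427  0.027 ]
top 458 227 58.5 [ 0.5571 -0.2597  0.027 ]
```

Everything has settled: the gate is over, the stop is about 53 mm open, three balls are in the right tray, and the bystanders haven't moved. Handing in.

```bash
python3 -c "
from plant import job
print(job.close_job())"
```

```text
the job is handed in; nothing more can be done
None
```

I pressed the raised right pad with the closed fingertips until the gate rocked over to its right stop. Then I pushed the sliding stop's handle to its end and withdrew. The job was handed in at about 13.6 s; no verdict was reported.

**Last checks:**
- **Gate:** it is fully over and steady; the left pad rose 18.6 px against 18.3 px predicted for full travel.
- **Sliding stop:** it is open about 53 mm by image, and an 11 N reaction showed it at its end.
- **Balls:** both cameras place them in the right tray: one separate ball and a blob about twice the area of one, which I counted as the other two. I did not resolve those two individually.
- **Bystanders:** the jar, beaker and screwdriver show 0 px shift.
- **Robot:** it stands clear of everything.

**What disagreed:** the first press moved the gate only to about +0.15 rad and it fell back when I lifted off. The closed tips appeared to sit about 22 mm above the reported TCP, not 11 mm ahead of it as `robot.tips_ahead` says. I used that measured offset from then on but did not find its cause. The last crop could not be viewed because the picture limit was reached, so the final checks are numeric only.

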